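# Uncouple the oxygen flow regulator and lock it on its parking stub

### The job

The emergency oxygen is being shut down after the clinic. Uncouple the flow regulator from the oxygen cylinder by drawing back the sprung sleeve of its quick coupling, then park it upright on the bare stub of the parking stand, pressed slowly and gently but fully home so that the sleeve snaps forward again and the coupling is locked, and let go. Do not wrench or hammer the coupling, and leave the two vials beside the stand standing where they are.

Things in the scene. Friction and masses are not known exactly. Their poses are not given: they have to be found in the camera images.
- sleeve_grip (a point): centre of the sprung sleeve (half-way up it, on the axis): a knurled bright steel ring 38 mm across and 22 mm long round the lower half of the flow regulator, axis upright. Room for fingers all round and 20 mm below it. Above it the regulator is at most 32 mm across except for its hose barb. Moves with the sleeve.
- regulator_mouth (a point): centre of the open lower end of the flow regulator (bright steel socket 29 mm across, black knurled dial on top, 62 mm tall, about 0.33 kg, loose). z along its axis, up; +x towards its side hose barb, a 9 mm wide stub 42 mm above the mouth, reaching 31 mm from the axis. The sleeve is 4 to 26 mm above the mouth when forward.
- regulator_top (a point): centre of the flat top of the regulator's dial (32 mm across), on the axis, 62 mm above the mouth; may be pressed on with shut fingers.
- sleeve (a joint): travel of the sprung sleeve along the regulator, m: about 0 = forward (down, its rest), up to 0.0075 = drawn back (up). Its spring resists with about 5 to 10 N. It drives four locking balls in the socket: forward they sit in the nipple's groove and lock. Lifted 3 to 6 mm (5 to 10 N) it frees the socket; once the socket is clear the sleeve runs forward by itself.
- outlet_seat (a point): centre of the shoulder (29 mm across, upright axis) of the grooved steel nipple on the valve block of the lying aluminium oxygen cylinder (fixed), 90 mm above the table. The regulator starts locked here, its mouth on this shoulder. The nipple is 18 mm across with a 10 mm tip, and ends 50 mm above the shoulder. +x of this frame runs along the 84 mm thick cylinder.
- park_seat (a point): centre of the shoulder of the bare stub on the grey parking stand (fixed foot 84 x 104 mm), 62 mm above the table; same nipple, upright, rounded tip 50 mm above the shoulder. Lowered on it, the socket comes to rest on its balls about 10 to 14 mm short of home and stands there; pressed slowly on top (12 mm/s) with some 10 to 20 N it snaps home, unless the sleeve is held. Home: mouth on shoulder.
- vial_a: small glass vial, 16 mm across, 39 mm tall, standing loose beside the parking stand; origin at the centre of its foot. Not to be disturbed.
- vial_b: second such vial, 16 mm across, 39 mm tall, standing loose beside the parking stand; origin at the centre of its foot. Not to be disturbed.
Not all that is in view belongs to the job. Leave any black or pink look-alike of the part that bears park_seat alone.

How it is judged:
On the way:
1. the regulator is off the cylinder's nipple, lifted clear, and its sleeve has run forward (z of regulator_mouth in the frame of outlet_seat above 0.055 m and value of joint sleeve below 0.0015 m), for 0.1 s.
At the end, for the whole second after the job is handed in: The regulator stands on the parking stub fully home: mouth within 1.5 mm of the shoulder in height and 2 mm sideways, upright within 3.4 degrees, its sleeve forward (within 1 mm), let go and at rest (horizontal distance between regulator_mouth and park_seat below 0.002 m and z of regulator_mouth in the frame of park_seat below 0.0015 m and angle between regulator_mouth's own z axis and vertical below 0.06 rad and value of joint sleeve below 0.001 m and linear speed of regulator below 0.01 m/s); the robot touches nothing.
It fails at once if the coupling is forced against the cylinder's nipple with more than 60 N (contact force between regulator and oxygen_cylinder above 60 N).
It fails at once if the coupling is forced against the parking stub with more than 40 N (contact force between regulator and park_stand above 40 N).
It fails at once if a vial is shifted or knocked over (distance of any of vial_a, vial_b from where it was at the start of the episode above 0.02 m or angle between any of vial_a, vial_b's own z axis and vertical above 0.3 rad).
It also fails if it takes over 61 s, if anything falls off the work surface, if the arm or the gripper's body presses on something with over 40 N, if the wrist force passes 120 N, or if a joint passes its speed limit or range.

### The arm

A 6-joint arm with a two-finger parallel gripper is mounted at the origin on a cart in front of the work surface, level with it; the furniture and walls round the work are solid. World frame = base frame: x ahead of the robot, y to its left, z up, the work surface at z = 0. Lengths are in m, angles in rad, forces in N, time in s.
With the tool pointing down it reaches from about 0.35 to 0.925 m from the base axis. Payload 6.4 kg.
Tool frame: the origin (TCP) lies midway between the tips of the shut fingers; the grasp point (between the pads) lies 19 mm behind it; z points along the fingers, x is the direction in which the jaws open and shut, and the axes are right-handed (so a half turn about z gives the same grasp; the last joint's range is limited). The gripper opens to 94 mm and grips with 3 to 60 N. Pads are 16 mm wide; open, the fingers measure 119 mm over their backs; the gripper's body (75 mm by 177 mm) begins 78 mm behind the grasp point.
Start: joints at [-1.509, 0.245, 1.558, -0, 1.339, -0.174], TCP at [0.152, -0.632, 0.205] pointing down, gripper open.
Joint ranges: [-3.13, 3.13], [-1.02, 2.26], [0.13, 2.54], [-0.95, 4.09], [0.21, 2.88], [-2.74, 2.74]. Speed limits (rad/s): [2.57, 2.57, 3.14, 3.14, 3.14, 3.14].

### API

Orientations are given as a unit quaternion [w, x, y, z].
In Python, from workcell import arm gives the robot as it stands.
- The arm moves only by the shell command python3 -m pendant 'ROWS' [FORCE]. ROWS is JSON, a list of rows, each an object with "delta_rot": the turn, a rotation vector about the tool's x, y, z in rad, a list of three; "slide": the shift along the tool's x, y, z in cm, a list of three; "hand": the closure, from 0 (fully open) to 1 (shut). A call has 1 to 10 rows; each row is the pose to reach, as a shift and turn from the pose measured when the call began, along the tool's axes at that moment; what a row does not reach only later rows make up. A row lasts 1/8 s, in which the tool goes at most 62.5 mm and 10.7 degrees, less where a joint would pass 70% of its speed; a pose out of reach is approached as far as the arm can. A call with a gripper value outside its range is refused whole. The fingers move at their own pace and stop on an object; FORCE is the grip in N (left out, the last holds). Time passes only in rows, so rows that repeat a pose let the fingers close. It gives the time, the measured TCP pose, the force and the opening at its end, in the units of the state.
- arm.read_state(): the state, without advancing time (a new reading comes with each control period).
- arm.capture(name): name is "side" or "top"; returns (picture, depth): 400x640x3 uint8, blue, green, red; 400x640 float32, m along the optical axis (not along the pixel's ray), 0 where there is no reading.
- arm.camera_info(name): a dict with "intrinsics" (3x3 intrinsics, pixels), "distortion" ([k1, k2, p1, p2, k3] as OpenCV has them; the pictures are not rectified), "position" and "rotation" of the camera in the world. Camera axes: x right, y up, looking along -z (the intrinsics and any distortion apply to the point x, -y, -z); pixel columns grow to the right and rows downward; lengths in m; the calibration is good to about 2 mm. A picture is of the moment at which its call begins. camera_info takes no time and is no camera call.
- arm.sign_off(): hands the job in, once; it reports no verdict.
The state is a dict: "clock": time; "q": joint angles; "joint_vel": joint speeds; "tau": joint torques, N m; "position": TCP position; "eef_rot": TCP orientation; "ft_force": force on the tool from outside, world axes, zero at the start; "moment": the same for the moment, N m; "finger_gap": finger opening in m.
Only numpy, scipy, OpenCV 4.12 (cv2) and the standard library are available. Lean on these libraries where they do the work, as an engineer would, in place of code of your own. Each camera call takes 0.05 s, during which the arm holds its last target.

## Working session

There is one attempt and no reset: what is moved stays moved. The work goes in short steps, Python scripts to look and compute and a shell command to move; the robot and the scene stay as the last step left them, time stands still between calls to the robot, and variables do not carry over. Pictures are saved under pics/ and viewed, and the job is handed in when it is done.

```bash
mkdir -p pics; ls
python3 - <<'E'
from workcell import arm
import cv2, numpy as np
s=arm.read_state(); print(s)
for n in ("side","top"):
    im,d=arm.capture(n); cv2.imwrite(f"pics/{n}0.png",im); np.save(f"pics/{n}0_d.npy",d)
    c=arm.camera_info(n); print(n,{k:np.round(np.array(v),4).tolist() for k,v in c.items()})
E
```

```text
pics
{'clock': 0.0, 'q': array([-1.50913481e+00,  2.45775277e-01,  1.55899262e+00, -1.74962611e-05,
        1.33870310e+00, -1.74104277e-01]), 'joint_vel': array([ 7.56214015e-04, -6.46774942e-04, -4.57978780e-04, -8.56363143e-05,
       -8.24745402e-04,  6.18278797e-04]), 'tau': array([ 2.65998780e-03, -4.15832698e+01, -3.14603662e+01,  6.85793487e-02,
        3.32039385e-02, -1.31388215e-04]), 'position': array([ 0.15179305, -0.63141507,  0.20438168]), 'eef_rot': array([-6.94689363e-04,  7.85363133e-01, -6.19034625e-01, -6.32074546e-04]), 'ft_force': array([-0.14380681,  0.46743414, -0.90776172]), 'moment': array([ 0.01008904, -0.04225731, -0.02498394]), 'finger_gap': 0.09451001693336317}
side {'intrinsics': [[372.7028, 0.0, 321.4362], [0.0, 372.7028, 200.7041], [0.0, 0.0, 1.0]], 'distortion': [-0.0243, 0.0, 0.0, 0.0, 0.0], 'position': [0.562, 0.7804, 0.4993], 'rotation': [0.012, 0.0219, 0.5293, 0.8481]}
top {'intrinsics': [[467.9669, 0.0, 317.1327], [0.0, 467.9669, 202.9084], [0.0, 0.0, 1.0]], 'distortion': [-0.1398, 0.0, 0.0, 0.0, 0.0], 'position': [0.4479, 0.0269, 1.335], 'rotation': [0.7131, 0.0126, -0.035, -0.7001]}
```

View pics/side0.png

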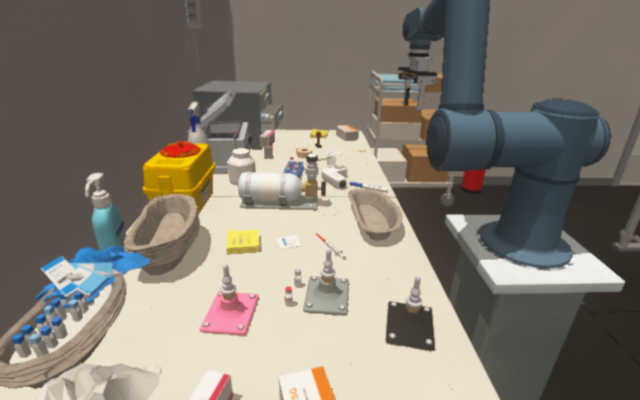

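View pics/top0.png

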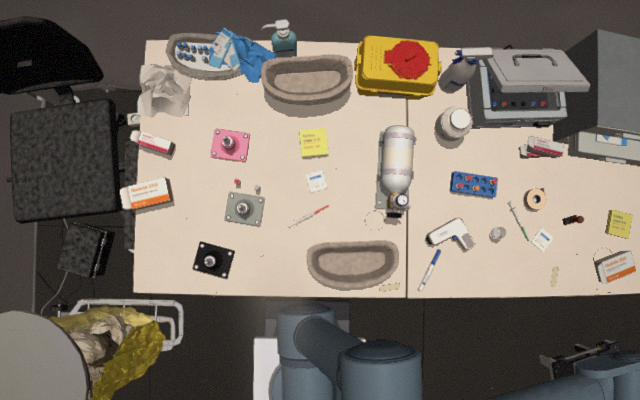

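```bash
cat > h.py <<'E'
import numpy as np, cv2
from scipy.spatial.transform import Rotation as R
from workcell import arm
def cam(n):
    c=arm.camera_info(n); K=np.array(c["intrinsics"]);D=np.array(c["distortion"]);p=np.array(c["position"])
    r=np.array(c["rotation"]); M=r if r.shape==(3,3) else R.from_quat(r[[1,2,3,0]]).as_matrix()
    return K,D,p,M
def ray(n,uv):
    K,D,p,M=cam(n); x=cv2.undistortPoints(np.array(uv,float).reshape(-1,1,2),K,D).reshape(-1,2)
    d=np.c_[x[:,0],-x[:,1],-np.ones(len(x))]@M.T
    return p,d   # unit depth along optical axis
def plane(n,uv,z):
    p,d=ray(n,uv); return p+d*((z-p[2])/d[:,2])[:,None]
def proj(n,X):
    K,D,p,M=cam(n); c=(np.atleast_2d(X)-p)@M; c=c*[1,-1,-1]
    return cv2.projectPoints(c,np.zeros(3),np.zeros(3),K,D)[0].reshape(-1,2)
def cloud(n,d):
    v,u=np.mgrid[0:400,0:640]; uv=np.c_[u.ravel(),v.ravel()]
    p,r=ray(n,uv); return (p+r*d.ravel()[:,None]).reshape(400,640,3)
def tri(uvs,uvt):
    A=np.zeros((3,3));b=np.zeros(3)
    for n,uv in (("side",uvs),("top",uvt)):
        p,d=ray(n,[uv]);d=d[0]/np.linalg.norm(d[0]);P=np.eye(3)-np.outer(d,d);A+=P;b+=P@p
    return np.linalg.solve(A,b)
E
python3 - <<'E'
import cv2,numpy as np
def crop(n,u,v,w,h,s,o):
    im=cv2.imread(f"pics/{n}0.png")[v:v+h,u:u+w]; cv2.imwrite(f"pics/{o}.png",cv2.resize(im,None,fx=s,fy=s,interpolation=cv2.INTER_CUBIC))
crop("side",230,135,130,90,6,"c1");crop("side",270,240,90,80,7,"c2");crop("top",370,120,60,110,5,"c3");crop("top",215,170,60,60,9,"c4")
from h import *
for n in("side","top"):
    d=np.load(f"pics/{n}0_d.npy"); C=cloud(n,d)
    for uv in ([(312,158),(312,165),(328,255),(328,300),(298,278)] if n=="side" else [(401,202),(244,207),(257,189),(237,183),(300,200)]):
        print(n,uv,C[uv[1],uv[0]].round(4))
E
```

```text
side (312, 158) [ 0.5367 -0.2111  0.1477]
side (312, 165) [ 0.5363 -0.2132  0.126 ]
side (328, 255) [0.5146 0.1994 0.102 ]
side (328, 300) [0.5128 0.219  0.0108]
side (298, 278) [0.5715 0.163  0.0208]
top (401, 202) [ 0.5344 -0.224   0.1553]
top (244, 207) [0.5181 0.1839 0.0814]
top (257, 189) [0.5718 0.155  0.0328]
top (237, 183) [0.5883 0.2123 0.0267]
top (300, 200) [0.5457 0.0346 0.0009]
```

View pics/c1.png

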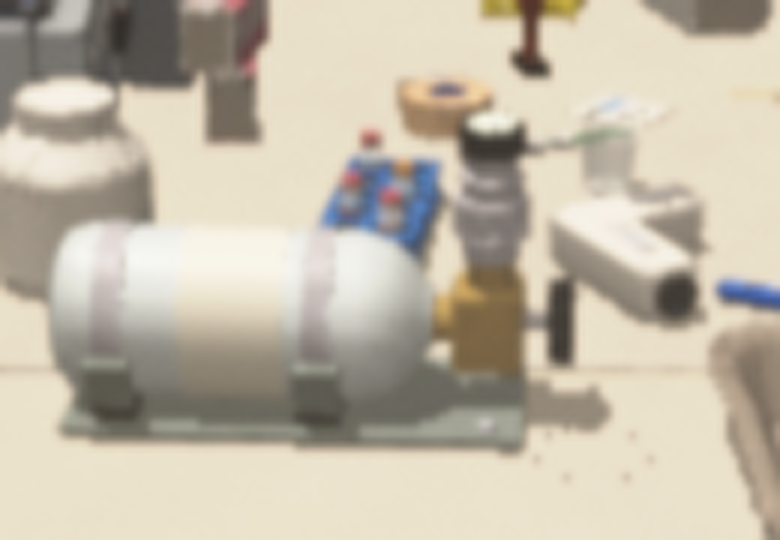

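View pics/c2.png

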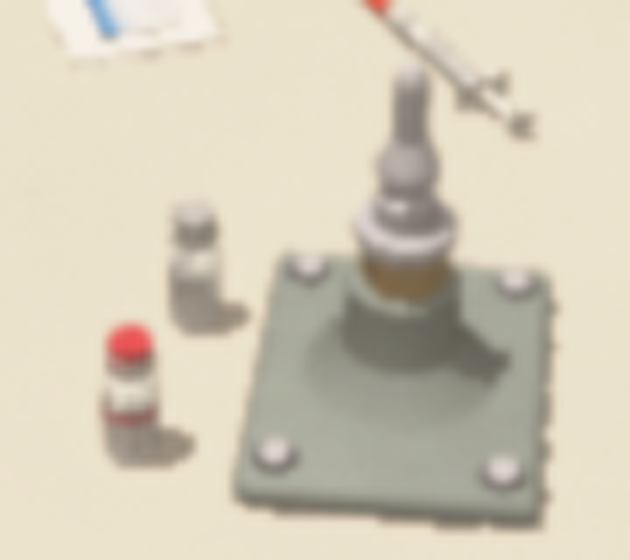

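View pics/c3.png

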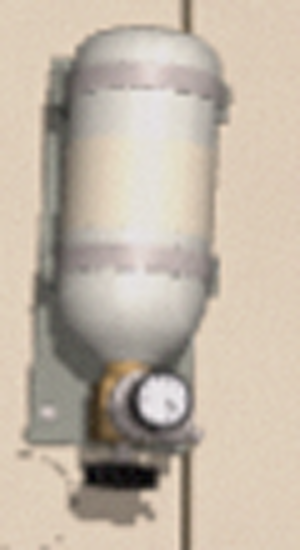

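View pics/c4.png

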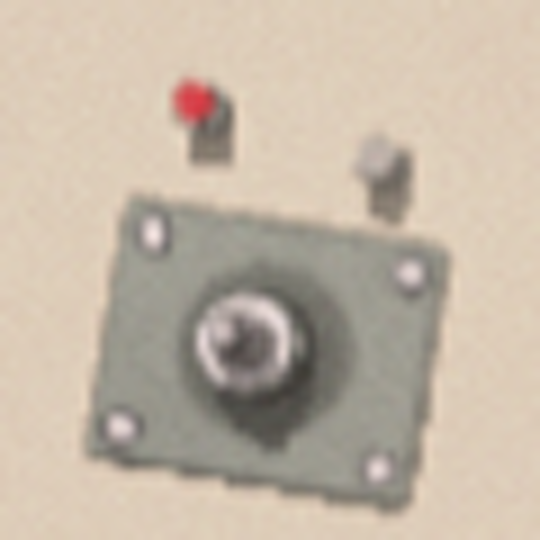

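Run:
```python
from h import *
S=cv2.imread("pics/side0.png");T=cv2.imread("pics/top0.png")
def blob(im,box,f):
    u,v,w,h=box; c=im[v:v+h,u:u+w].astype(int); m=f(c).astype(np.uint8)
    n,l,s,ce=cv2.connectedComponentsWithStats(m); i=1+np.argmax(s[1:,4]); return (ce[i]+[u,v]).round(2),s[i]
white=lambda c:(c.min(2)>175)
print("dial side",blob(S,(304,150,16,9),white)); print("dial top",blob(T,(392,190,20,18),lambda c:c.min(2)>190))
red=lambda c:(c[...,2]>c[...,1]+70)
a=blob(S,(280,280,20,20),red);b=blob(T,(228,175,16,14),red);print(a,b,tri(a[0],b[0]).round(4),plane("top",[b[0]],.039))
print("dial",tri((312.2,156.2),(402.6,199.6)), plane("top",[(402.6,199.6)],.152),plane("side",[(312.2,156.2)],.152))
print("shoulder",tri((328,273.6),(242.3,208.1)),plane("top",[(242.3,208.1)],.062),plane("side",[(328,273.6)],.062))
print("vial grey",tri((270+195/7,240+212/7),(215+380/9,170+155/9)))
print(plane("top",[(215+380/9,170+155/9)],.039), plane("side",[(270+195/7,240+212/7)],.039))
# stand corner screws -> centre
sc=[(152,232),(410,273),(120,427),(378,468)]
P=plane("top",[(215+a/9,170+b/9) for a,b in sc],.012);print(P.round(4),P.mean(0))
sc=[(309,265),(516,281),(274,450),(502,468)]
P=plane("side",[(270+a/7,240+b/7) for a,b in sc],.012);print(P.round(4),P.mean(0))
print("tip side ray z.112",plane("side",[(328.9,250.3)],.111))
# axis lines in cloud
for n,box in (("top",(390,188,25,25)),("side",(300,145,25,45)),("top",(225,190,40,35)),("side",(315,245,30,50))):
    C=cloud(n,np.load(f"pics/{n}0_d.npy")); u,v,w,h=box; c=C[v:v+h,u:u+w].reshape(-1,3)
    r=(0.13,.17) if u>290 and n=="top" or v<200 and n=="side" else (.05,.12)
    m=(c[:,2]>r[0])&(c[:,2]<r[1]); print(n,box,m.sum(),c[m].mean(0).round(4),c[m].min(0).round(4),c[m].max(0).round(4))
```

```text
dial side (array([315.02, 153.25]), array([ 5,  0, 11,  9, 59], dtype=int32))
dial top (array([402.05, 199.42]), array([ 6,  6,  9,  8, 57], dtype=int32))
(array([288.04, 288.31]), array([ 5,  6,  7,  5, 26], dtype=int32)) (array([236.  , 180.65]), array([ 6,  4,  5,  5, 17], dtype=int32)) [0.5917 0.214  0.0363] [[0.59345412 0.21358578 0.039     ]]
dial [ 0.53849102 -0.22975189  0.14682758] [[ 0.54090815 -0.22885074  0.152     ]] [[ 0.53609165 -0.21404587  0.152     ]]
shoulder [0.51457783 0.19211259 0.05370996] [[0.51609344 0.19083335 0.062     ]] [[0.51354857 0.20337487 0.062     ]]
vial grey [0.57424159 0.15450069 0.03420359]
[[0.5762151  0.15392225 0.039     ]] [[0.57170931 0.16138804 0.039     ]]
[[0.5532 0.2279 0.012 ]
 [0.5418 0.1461 0.012 ]
 [0.4915 0.2362 0.012 ]
 [0.4803 0.1547 0.012 ]] [0.51669935 0.19119691 0.012     ]
[[0.5379 0.1516 0.012 ]
 [0.4766 0.1599 0.012 ]
 [0.5495 0.2319 0.012 ]
 [0.4881 0.24   0.012 ]] [0.5130387  0.19584839 0.012     ]
tip side ray z.112 [[0.51308289 0.19721456 0.111     ]]
top (390, 188, 25, 25) 142 [ 0.5401 -0.2274  0.1498] [ 0.5232 -0.2516  0.1304] [ 0.5556 -0.2116  0.1586]
side (300, 145, 25, 45) 102 [ 0.5363 -0.2185  0.144 ] [ 0.5182 -0.249   0.1301] [ 0.5506 -0.2096  0.1532]
top (225, 190, 40, 35) 90 [0.5177 0.1902 0.0747] [0.5054 0.178  0.0546] [0.5326 0.2058 0.1127]
side (315, 245, 30, 50) 262 [0.5143 0.1998 0.0754] [0.5012 0.186  0.0503] [0.5268 0.2086 0.1128]
```

Run:
```python
from h import *
C=cloud("top",np.load("pics/top0_d.npy"))
c=C[185:225,385:425].reshape(-1,3)
m=(c[:,2]>.118); q=c[m]; r=q[:,:2]-[.5395,-.2285]; d=np.hypot(*r.T)
for a in np.where(d>.019)[0]: print(q[a].round(4),d[a].round(4),np.degrees(np.arctan2(r[a,1],r[a,0])).round(0))
print(plane("top",[(409.6,207.4)],.132))
print(plane("top",[(370+150/5,120+30/5),(370+142/5,120+330/5)],.085))
T=cv2.imread("pics/top0.png");cv2.imwrite("pics/c5.png",cv2.resize(T[185:225,380:430],None,fx=14,fy=14,interpolation=cv2.INTER_CUBIC))
```

```text
[0.4479 0.0269 1.335 ] 0.2714 110.0
[0.4479 0.0269 1.335 ] 0.2714 110.0
[0.4479 0.0269 1.335 ] 0.2714 110.0
[ 0.5577 -0.2203  0.122 ] 0.02 24.0
[ 0.5556 -0.218   0.1463] 0.0192 33.0
[ 0.5552 -0.2155  0.1194] 0.0204 40.0
[ 0.5518 -0.2139  0.1278] 0.0191 50.0
[ 0.5498 -0.2102  0.1193] 0.021 61.0
[ 0.5283 -0.244   0.1359] 0.0191 -126.0
[ 0.5285 -0.247   0.1345] 0.0215 -121.0
[ 0.5287 -0.2503  0.1315] 0.0243 -116.0
[0.4479 0.0269 1.335 ] 0.2714 110.0
[ 0.5258 -0.2444  0.1342] 0.021 -131.0
[ 0.526  -0.2475  0.1324] 0.0233 -125.0
[ 0.5258 -0.2494  0.1357] 0.0249 -123.0
[ 0.5258 -0.2515  0.138 ] 0.0268 -121.0
[ 0.5234 -0.2475  0.1325] 0.0249 -130.0
[ 0.5233 -0.2496  0.1346] 0.0266 -127.0
[ 0.5232 -0.2516  0.1374] 0.0283 -125.0
[0.4479 0.0269 1.335 ] 0.2714 110.0
[0.4479 0.0269 1.335 ] 0.2714 110.0
[0.4479 0.0269 1.335 ] 0.2714 110.0
[0.4479 0.0269 1.335 ] 0.2714 110.0
[[ 0.52246035 -0.25182608  0.132     ]]
[[ 0.74885577 -0.2359913   0.085     ]
 [ 0.58293498 -0.23162593  0.085     ]]
```

View pics/c5.png

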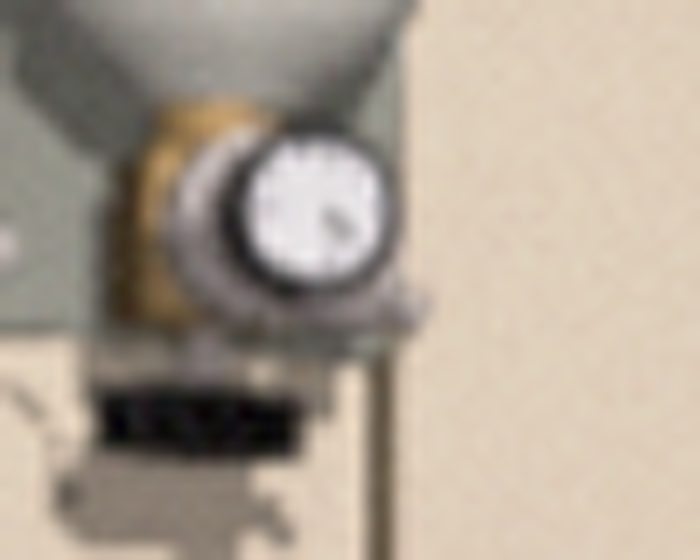

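```bash
cat >> h.py <<'E'
def goto(t,ang=None):
    s=arm.read_state(); p=np.array(s["position"]); q=np.array(s["eef_rot"]); M=R.from_quat(q[[1,2,3,0]])
    sl=M.inv().apply(np.array(t)-p)*100; out=[sl.round(2).tolist()]
    if ang is not None:
        a=np.radians(ang); x=np.array([np.cos(a),np.sin(a),0]); z=np.array([0,0,-1.]); y=np.cross(z,x)
        out.append((M.inv()*R.from_matrix(np.c_[x,y,z])).as_rotvec().round(4).tolist())
    x=M.as_matrix()[:,0]
    print("pos",p.round(4),"jaw",np.degrees(np.arctan2(x[1],x[0])).round(1),"slide",*out,"gap",round(s["finger_gap"],4),"F",np.round(s["ft_force"],1),"t",round(s["clock"],2))
E
python3 -c "
from h import *
goto((.538,-.2283,.22),-60)"
```

```text
pos [ 0.1518 -0.6315  0.2045] jaw -76.5 slide [-30.18, -46.97, -1.49] [-0.0005, 0.0016, -0.2878] gap 0.0942 F [ 0.  -0.5  0.3] t 0.1
```

```bash
python3 -m pendant '[{"slide":[-2,-3,-1.5],"delta_rot":[0,0,-0.02],"hand":0},{"slide":[-5,-8,-1.5],"delta_rot":[0,0,-0.06],"hand":0},{"slide":[-8.5,-13,-1.5],"delta_rot":[0,0,-0.1],"hand":0},{"slide":[-12,-18.5,-1.5],"delta_rot":[0,0,-0.15],"hand":0},{"slide":[-15.5,-24,-1.5],"delta_rot":[0,0,-0.2],"hand":0},{"slide":[-19,-29.5,-1.5],"delta_rot":[0,0,-0.25],"hand":0},{"slide":[-22.5,-35,-1.5],"delta_rot":[0,0,-0.288],"hand":0},{"slide":[-26,-40.5,-1.5],"delta_rot":[0,0,-0.288],"hand":0},{"slide":[-29,-45,-1.5],"delta_rot":[0,0,-0.288],"hand":0},{"slide":[-30.2,-47,-1.5],"delta_rot":[0,0,-0.288],"hand":0}]'
python3 -c "
from h import *
goto((.538,-.2283,.086),-60)
for n in ('side','top'):
    im,d=arm.capture(n); cv2.imwrite(f'pics/{n}1.png',im)
    print(n,proj(n,arm.read_state()['position']))
S=cv2.imread('pics/side1.png');cv2.imwrite('pics/s1c.png',cv2.resize(S[90:220,240:390],None,fx=5,fy=5,interpolation=cv2.INTER_CUBIC))
"
```

```text
clock: 1.35
position: [0.5396, -0.2253, 0.2197]
eef_rot: [-0.001, 0.867, -0.499, -0.001]
ft_force: [0.2, -0.6, -0.7]
finger_gap: 0.094
pos [ 0.5396 -0.2253  0.2197] jaw -59.8 slide [0.21, 0.3, 13.37] [-0.0006, 0.0023, 0.0033] gap 0.094 F [ 0.2 -0.6 -0.7] t 1.35
side [[310.75948623 131.65327613]]
top [[407.27752316 198.12443659]]
```

View pics/s1c.png

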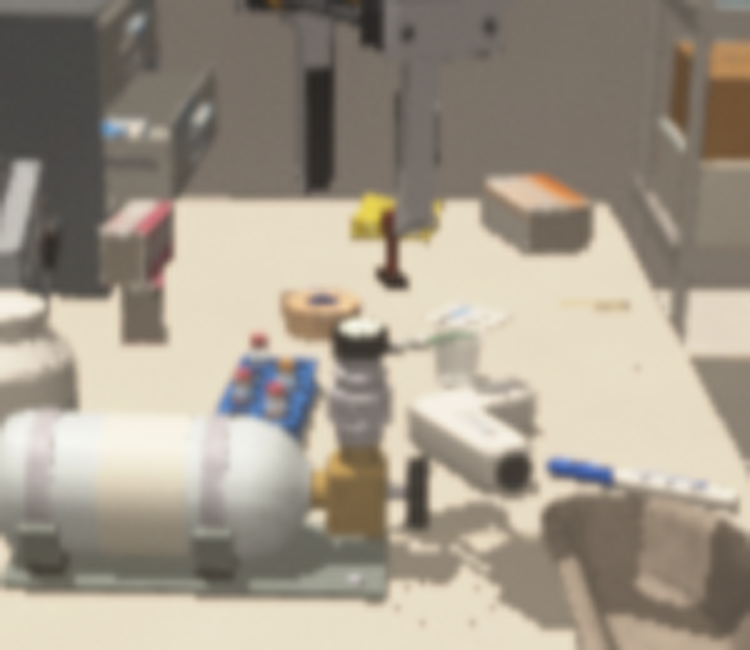

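View pics/top1.png

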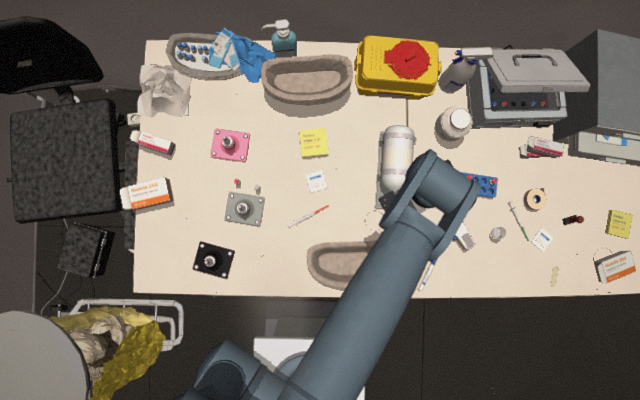

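```bash
python3 -m pendant '[{"slide":[0.2,0.3,4],"delta_rot":[0,0.002,0.003],"hand":0},{"slide":[0.2,0.3,8],"delta_rot":[0,0.002,0.003],"hand":0},{"slide":[0.2,0.3,11.5],"delta_rot":[0,0.002,0.003],"hand":0},{"slide":[0.2,0.3,12.5],"delta_rot":[0,0.002,0.003],"hand":0},{"slide":[0.2,0.3,13.3],"delta_rot":[0,0.002,0.003],"hand":0},{"slide":[0.2,0.3,13.4],"delta_rot":[0,0.002,0.003],"hand":0},{"slide":[0.2,0.3,13.4],"delta_rot":[0,0.002,0.003],"hand":0}]' 12
python3 -c "
from h import *
goto((.538,-.2283,.086),-60)
im,d=arm.capture('side'); cv2.imwrite('pics/side2.png',im)
print(proj('side',arm.read_state()['position']))
S=cv2.imread('pics/side2.png');cv2.imwrite('pics/s2c.png',cv2.resize(S[120:200,265:365],None,fx=8,fy=7.5,interpolation=cv2.INTER_CUBIC))
"
```

```text
clock: 2.33
position: [0.5384, -0.2291, 0.0868]
eef_rot: [-0.0, 0.866, -0.499, 0.001]
ft_force: [0.1, 0.5, 0.6]
finger_gap: 0.0943
pos [ 0.5384 -0.2291  0.0868] jaw -59.9 slide [-0.09, -0.01, 0.08] [-0.0015, -0.0014, 0.0014] gap 0.0943 F [0.1 0.5 0.6] t 2.33
[[310.98666812 175.7110904 ]]
```

View pics/s2c.png

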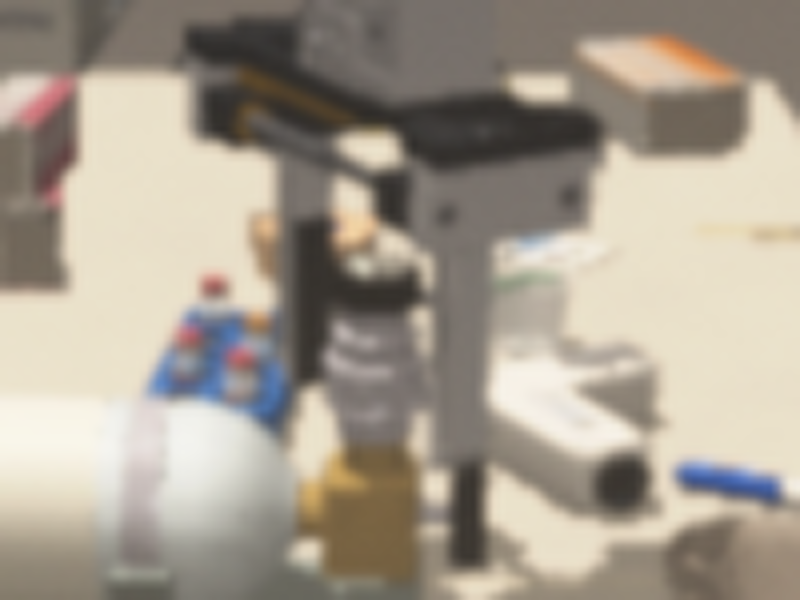

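```bash
python3 -m pendant '[{"slide":[-0.1,0,0.1],"delta_rot":[0,0,0],"hand":0.5},{"slide":[-0.1,0,0.1],"delta_rot":[0,0,0],"hand":0.5},{"slide":[-0.1,0,0.1],"delta_rot":[0,0,0],"hand":0.5},{"slide":[-0.1,0,0.1],"delta_rot":[0,0,0],"hand":0.5}]' 4
python3 -c "
from h import *
goto((.538,-.2283,.086),-60)"
for i in 1 2 3 4 ; do :; done
python3 -m pendant '[{"slide":[0,0,0],"delta_rot":[0,0,0],"hand":0.56},{"slide":[0,0,0],"delta_rot":[0,0,0],"hand":0.58}]'
python3 -m pendant '[{"slide":[0,0,0],"delta_rot":[0,0,0],"hand":0.6},{"slide":[0,0,0],"delta_rot":[0,0,0],"hand":0.62}]'
```

```text
clock: 2.88
position: [0.5379, -0.2282, 0.0858]
eef_rot: [-0.0, 0.866, -0.499, 0.001]
ft_force: [-0.4, 0.1, -0.7]
finger_gap: 0.0571
pos [ 0.5379 -0.2282  0.0858] jaw -59.9 slide [0.01, -0.0, -0.02] [-0.0015, -0.0014, 0.0014] gap 0.0571 F [-0.4  0.1 -0.7] t 2.88
clock: 3.12
position: [0.5379, -0.2282, 0.0857]
eef_rot: [-0.0, 0.866, -0.499, 0.001]
ft_force: [-0.6, 0.1, -0.0]
finger_gap: 0.0403
clock: 3.38
position: [0.5381, -0.2285, 0.0858]
eef_rot: [-0.0, 0.866, -0.499, 0.001]
ft_force: [1.0, -1.6, -0.2]
finger_gap: 0.0378
```

```bash
python3 -m pendant '[{"slide":[0.03,0,0],"delta_rot":[0,0,0],"hand":1},{"slide":[0.03,0,0],"delta_rot":[0,0,0],"hand":1}]' 12
python3 -m pendant '[{"slide":[0.0,0,0],"delta_rot":[0,0,0],"hand":1},{"slide":[0.0,0,0],"delta_rot":[0,0,0],"hand":1}]' 35
```

```text
clock: 3.62
position: [0.5381, -0.2286, 0.0858]
eef_rot: [-0.0, 0.866, -0.499, 0.001]
ft_force: [0.5, -0.0, 0.7]
finger_gap: 0.0376
clock: 3.88
position: [0.5381, -0.2286, 0.0858]
eef_rot: [-0.0, 0.866, -0.499, 0.001]
ft_force: [0.3, -0.5, 0.6]
finger_gap: 0.0373
```

Centred, with negligible side load. Draw the sleeve up slowly.

```bash
python3 -m pendant '[{"slide":[0,0,-0.1],"delta_rot":[0,0,0],"hand":1},{"slide":[0,0,-0.2],"delta_rot":[0,0,0],"hand":1},{"slide":[0,0,-0.3],"delta_rot":[0,0,0],"hand":1},{"slide":[0,0,-0.4],"delta_rot":[0,0,0],"hand":1},{"slide":[0,0,-0.45],"delta_rot":[0,0,0],"hand":1}]'
python3 -m pendant '[{"slide":[0,0,-0.1],"delta_rot":[0,0,0],"hand":1},{"slide":[0,0,-0.2],"delta_rot":[0,0,0],"hand":1},{"slide":[0,0,-0.3],"delta_rot":[0,0,0],"hand":1},{"slide":[0,0,-0.4],"delta_rot":[0,0,0],"hand":1}]'
```

```text
clock: 4.5
position: [0.5378, -0.2283, 0.0898]
eef_rot: [-0.0, 0.866, -0.499, 0.001]
ft_force: [1.1, -0.0, -7.0]
finger_gap: 0.0375
clock: 5.0
position: [0.5381, -0.2286, 0.0945]
eef_rot: [-0.0, 0.866, -0.499, 0.001]
ft_force: [0.6, -0.7, -4.5]
finger_gap: 0.0375
```

```bash
python3 -m pendant '[{"slide":[0,0,-0.4],"delta_rot":[0,0,0],"hand":1},{"slide":[0,0,-0.8],"delta_rot":[0,0,0],"hand":1},{"slide":[0,0,-1.2],"delta_rot":[0,0,0],"hand":1},{"slide":[0,0,-1.6],"delta_rot":[0,0,0],"hand":1},{"slide":[0,0,-2],"delta_rot":[0,0,0],"hand":1}]'
python3 -m pendant '[{"slide":[0,0,-0.6],"delta_rot":[0,0,0],"hand":1},{"slide":[0,0,-1.2],"delta_rot":[0,0,0],"hand":1},{"slide":[0,0,-1.8],"delta_rot":[0,0,0],"hand":1},{"slide":[0,0,-2.5],"delta_rot":[0,0,0],"hand":1},{"slide":[0,0,-3.5],"delta_rot":[0,0,0],"hand":1},{"slide":[0,0,-5],"delta_rot":[0,0,0],"hand":1},{"slide":[0,0,-6],"delta_rot":[0,0,0],"hand":1},{"slide":[0,0,-6],"delta_rot":[0,0,0],"hand":1},{"slide":[0,0,-6],"delta_rot":[0,0,0],"hand":1}]'
python3 -c "
from h import *
im,d=arm.capture('side'); cv2.imwrite('pics/side3.png',im)
goto((.5145,.193,.18),-60)
cv2.imwrite('pics/s3c.png',cv2.resize(im[80:200,265:365],None,fx=6,fy=5,interpolation=cv2.INTER_CUBIC))
"
```

```text
clock: 5.62
position: [0.538, -0.2285, 0.1147]
eef_rot: [-0.0, 0.866, -0.499, 0.001]
ft_force: [0.5, 0.1, -3.3]
finger_gap: 0.0373
clock: 6.75
position: [0.5377, -0.2283, 0.1744]
eef_rot: [-0.0, 0.866, -0.499, 0.001]
ft_force: [-0.1, 0.6, -4.5]
finger_gap: 0.0376
pos [ 0.5375 -0.2283  0.1741] jaw -59.9 slide [-37.61, -19.12, -0.59] [-0.001, -0.0004, 0.0013] gap 0.0372 F [ 0.2  0.5 -3.9] t 6.8
```

View pics/s3c.png

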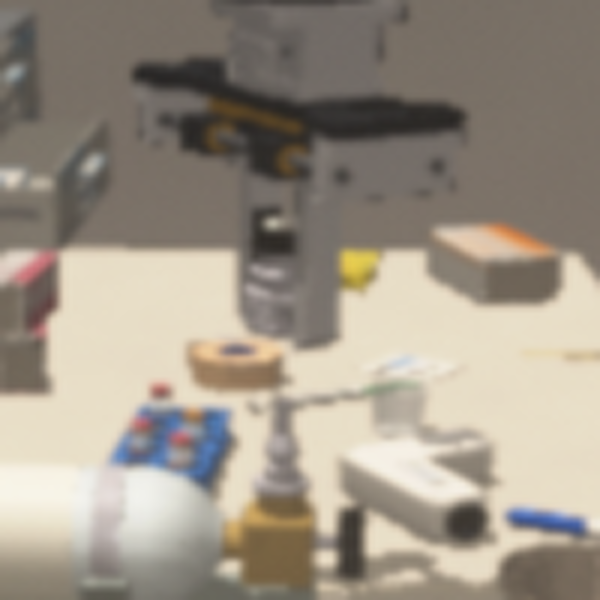

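```bash
python3 -m pendant '[{"slide":[-1.5,-0.8,-0.6],"delta_rot":[0,0,0],"hand":1},{"slide":[-4.5,-2.3,-0.6],"delta_rot":[0,0,0],"hand":1},{"slide":[-8,-4.1,-0.6],"delta_rot":[0,0,0],"hand":1},{"slide":[-12,-6.1,-0.6],"delta_rot":[0,0,0],"hand":1},{"slide":[-16,-8.1,-0.6],"delta_rot":[0,0,0],"hand":1},{"slide":[-20,-10.2,-0.6],"delta_rot":[0,0,0],"hand":1},{"slide":[-23.5,-12,-0.6],"delta_rot":[0,0,0],"hand":1},{"slide":[-26,-13.3,-0.6],"delta_rot":[0,0,0],"hand":1},{"slide":[-27,-13.7,-0.6],"delta_rot":[0,0,0],"hand":1},{"slide":[-27,-13.7,-0.6],"delta_rot":[0,0,0],"hand":1}]'
python3 -c "
from h import *
goto((.5145,.193,.18),-60)
for n in ('side','top'):
    im,d=arm.capture(n); cv2.imwrite(f'pics/{n}4.png',im)
S=cv2.imread('pics/side4.png');T=cv2.imread('pics/top4.png')
a=cv2.resize(S[150:190,295:335],None,fx=10,fy=10,interpolation=cv2.INTER_CUBIC);b=cv2.resize(S[242:302,300:360],None,fx=6.6667,fy=6.6667,interpolation=cv2.INTER_CUBIC)
cv2.imwrite('pics/s4c.png',np.hstack([a,b]))
a=cv2.resize(T[185:225,380:420],None,fx=10,fy=10,interpolation=cv2.INTER_CUBIC);b=cv2.resize(T[188:228,225:265],None,fx=10,fy=10,interpolation=cv2.INTER_CUBIC)
cv2.imwrite('pics/t4c.png',np.hstack([a,b]))
"
```

```text
clock: 8.05
position: [0.5204, 0.0745, 0.1801]
eef_rot: [-0.0, 0.867, -0.499, 0.0]
ft_force: [-0.4, -0.6, -3.4]
finger_gap: 0.0376
pos [0.5204 0.0745 0.1801] jaw -59.8 slide [-10.55, -5.44, 0.01] [-0.0007, -0.0006, 0.0026] gap 0.0376 F [-0.4 -0.6 -3.4] t 8.05
```

View pics/s4c.png

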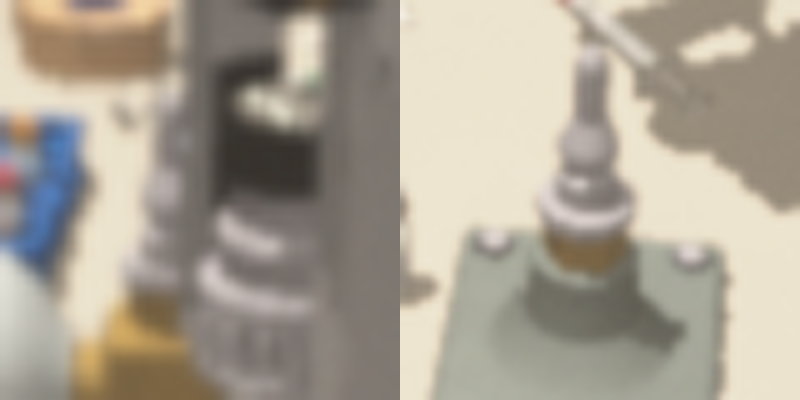

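View pics/t4c.png

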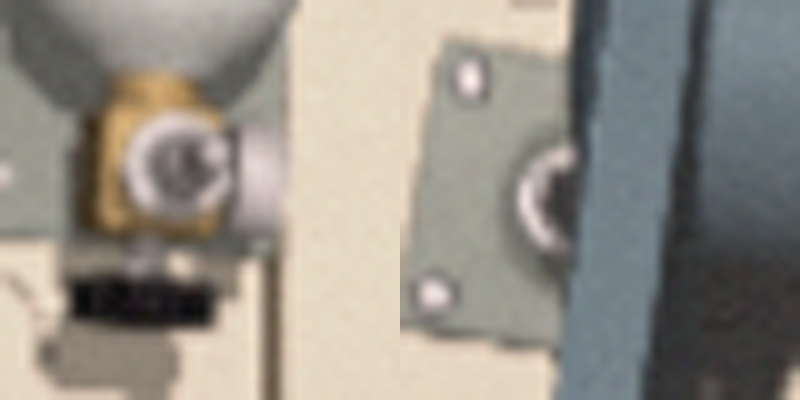

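View pics/side4.png

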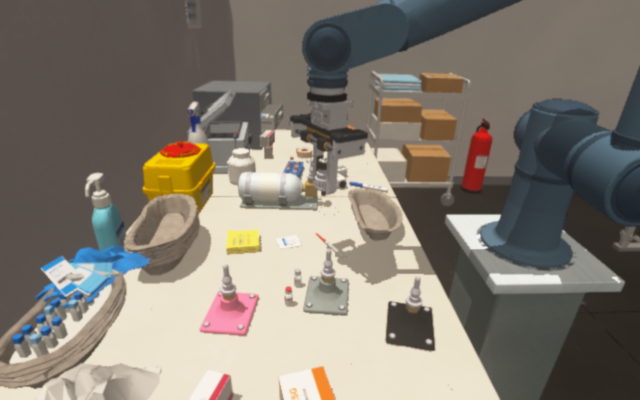

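Run:
```python
from h import *
def ring(f,c,z,n,thr):
    im=cv2.imread(f); s=10; u,v=int(c[0])-12,int(c[1])-12
    g=cv2.resize(im[v:v+25,u:u+25],None,fx=s,fy=s,interpolation=cv2.INTER_CUBIC).astype(int)
    sat=g.max(2)-g.min(2); m=((g.min(2)>thr)&(sat<28)).astype(np.uint8)
    cs,_=cv2.findContours(m,0,1); k=max(cs,key=lambda k:cv2.contourArea(cv2.convexHull(k)))
    h=cv2.convexHull(k); e=cv2.fitEllipse(h); ce=(np.array(e[0])+.5)/s-.5+[u,v]
    cv2.drawContours(g:=np.ascontiguousarray(g.astype(np.uint8)),[h],-1,(0,0,255),1); 
    print(f,thr,ce.round(2),np.array(e[1]).round(0),plane(n,[ce],z).round(4)); return g
o=[]
for t in(140,160,175):
    o.append(np.hstack([ring("pics/top4.png",(397,201),.09,"top",t),ring("pics/top0.png",(242,208),.062,"top",t)]))
cv2.imwrite("pics/r.png",np.vstack(o)[:,:])
# side
for nm,(uo,us) in dict(tip=((311.8,159.0),(300+590/6.6667-60-.4,242+52/6.6667-.4)),sh=((311.5,177.4),(300+187/6.667,242+205/6.667))).items():
    zo,zs=(.139,.111) if nm=="tip" else (.09,.062)
    print(nm,uo,us,plane("side",[uo],zo),plane("side",[us],zs))
```

```text
pics/top4.png 140 [397.38 201.34] [ 98. 107.] [[ 0.5408 -0.228   0.09  ]]
pics/top0.png 140 [241.03 203.18] [182. 311.] [[0.5294 0.1947 0.062 ]]
pics/top4.png 160 [396.48 200.66] [78. 95.] [[ 0.5426 -0.2255  0.09  ]]
pics/top0.png 160 [241.65 207.41] [ 99. 105.] [[0.5179 0.1927 0.062 ]]
pics/top4.png 175 [396.2  200.57] [73. 89.] [[ 0.5428 -0.2248  0.09  ]]
pics/top0.png 175 [242.56 206.91] [81. 89.] [[0.5193 0.1902 0.062 ]]
tip (311.8, 159.0) (328.0995575022125, 249.399961000195) [[ 0.53677697 -0.22716089  0.139     ]] [[0.5144008  0.19418218 0.111     ]]
sh (311.5, 177.4) (328.0485975701215, 272.74846257687113) [[ 0.53736954 -0.20845609  0.09      ]] [[0.51329736 0.20071658 0.062     ]]
```

View pics/r.png

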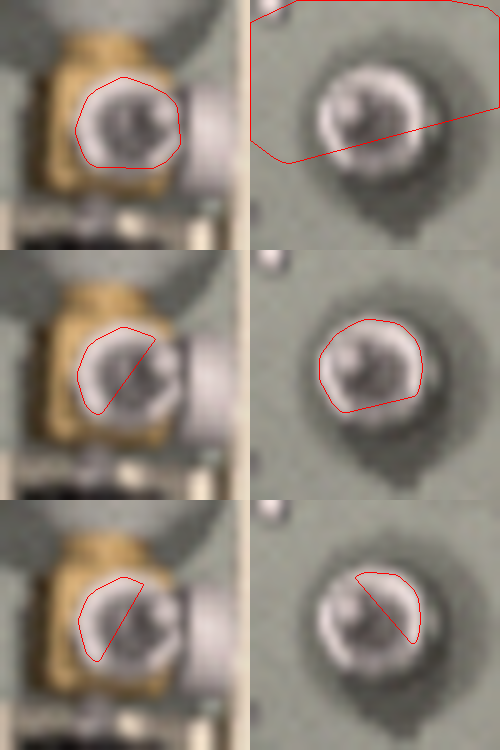

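```bash
python3 -c "
from h import *
goto((.5146,.1927,.135),-59.9)"
python3 -m pendant '[{"slide":[-3,-1.5,0],"delta_rot":[0,0,0],"hand":1},{"slide":[-6,-3.2,0],"delta_rot":[0,0,0],"hand":1},{"slide":[-8.5,-4.5,0],"delta_rot":[0,0,0],"hand":1},{"slide":[-10,-5.2,0],"delta_rot":[0,0,0],"hand":1},{"slide":[-10.5,-5.4,1],"delta_rot":[0,0,0],"hand":1},{"slide":[-10.5,-5.4,3],"delta_rot":[0,0,0],"hand":1},{"slide":[-10.5,-5.4,4.5],"delta_rot":[0,0,0],"hand":1},{"slide":[-10.5,-5.4,4.5],"delta_rot":[0,0,0],"hand":1},{"slide":[-10.5,-5.4,4.5],"delta_rot":[0,0,0],"hand":1}]'
python3 -c "
from h import *
goto((.5146,.1927,.115),-59.9)
im,d=arm.capture('side'); cv2.imwrite('pics/side5.png',im)
cv2.imwrite('pics/s5c.png',cv2.resize(im[170:310,270:390],None,fx=5,fy=4,interpolation=cv2.INTER_CUBIC))
"
```

```text
pos [0.5208 0.0734 0.1801] jaw -60.0 slide [-10.64, -5.44, 4.51] [-0.0008, -0.0007, -0.001] gap 0.0376 F [-0.6 -1.3 -3.1] t 8.15
clock: 9.28
position: [0.5155, 0.1911, 0.1356]
eef_rot: [-0.0, 0.866, -0.5, 0.001]
ft_force: [0.5, -0.5, -2.8]
finger_gap: 0.0375
pos [0.5155 0.1911 0.1356] jaw -60.0 slide [-0.19, -0.0, 2.06] [-0.0015, -0.001, -0.0015] gap 0.0375 F [ 0.5 -0.5 -2.8] t 9.28
```

View pics/s5c.png

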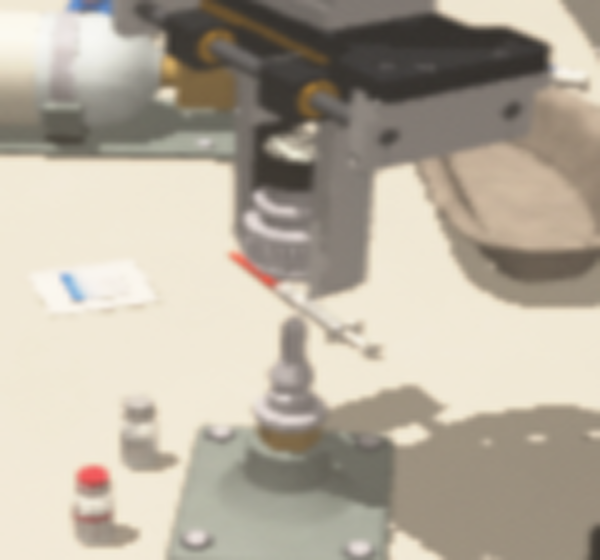

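```bash
python3 -m pendant '[{"slide":[-0.2,0,1],"delta_rot":[0,0,0],"hand":1},{"slide":[-0.2,0,1.8],"delta_rot":[0,0,0],"hand":1},{"slide":[-0.2,0,2.1],"delta_rot":[0,0,0],"hand":1},{"slide":[-0.2,0,2.1],"delta_rot":[0,0,0],"hand":1}]'
python3 -c "
from h import *
goto((.5146,.1927,.1),-59.9)"
```

```text
clock: 9.82
position: [0.5145, 0.1929, 0.1145]
eef_rot: [-0.0, 0.866, -0.5, 0.001]
ft_force: [0.3, -0.4, -3.5]
finger_gap: 0.0373
pos [0.5145 0.1929 0.1145] jaw -60.0 slide [0.02, 0.0, 1.45] [-0.0014, -0.001, -0.0013] gap 0.0373 F [ 0.3 -0.4 -3.5] t 9.82
```

```bash
python3 -m pendant '[{"slide":[0,0,0.25],"delta_rot":[0,0,0],"hand":1},{"slide":[0,0,0.5],"delta_rot":[0,0,0],"hand":1},{"slide":[0,0,0.75],"delta_rot":[0,0,0],"hand":1},{"slide":[0,0,1],"delta_rot":[0,0,0],"hand":1}]'
python3 -m pendant '[{"slide":[0,0,0.25],"delta_rot":[0,0,0],"hand":1},{"slide":[0,0,0.5],"delta_rot":[0,0,0],"hand":1},{"slide":[0,0,0.75],"delta_rot":[0,0,0],"hand":1},{"slide":[0,0,1],"delta_rot":[0,0,0],"hand":1}]'
```

```text
clock: 10.32
position: [0.5145, 0.1929, 0.1043]
eef_rot: [-0.0, 0.866, -0.5, 0.001]
ft_force: [-0.2, 1.5, -2.9]
finger_gap: 0.0373
clock: 10.82
position: [0.5145, 0.1929, 0.0942]
eef_rot: [-0.0, 0.866, -0.5, 0.001]
ft_force: [-0.2, -1.6, -3.4]
finger_gap: 0.0376
```

```bash
python3 -m pendant '[{"slide":[0,0,0.2],"delta_rot":[0,0,0],"hand":1},{"slide":[0,0,0.4],"delta_rot":[0,0,0],"hand":1},{"slide":[0,0,0.6],"delta_rot":[0,0,0],"hand":1},{"slide":[0,0,0.8],"delta_rot":[0,0,0],"hand":1}]'
python3 -m pendant '[{"slide":[0,0,0.2],"delta_rot":[0,0,0],"hand":1},{"slide":[0,0,0.4],"delta_rot":[0,0,0],"hand":1},{"slide":[0,0,0.6],"delta_rot":[0,0,0],"hand":1}]'
```

```text
clock: 11.32
position: [0.5145, 0.1929, 0.086]
eef_rot: [-0.0, 0.866, -0.5, 0.001]
ft_force: [-0.1, 0.9, -3.5]
finger_gap: 0.0376
clock: 11.7
position: [0.5145, 0.1929, 0.0799]
eef_rot: [-0.0, 0.866, -0.5, 0.001]
ft_force: [-0.1, -0.1, -3.4]
finger_gap: 0.0377
```

```bash
python3 -m pendant '[{"slide":[0,0,0.15],"delta_rot":[0,0,0],"hand":1},{"slide":[0,0,0.3],"delta_rot":[0,0,0],"hand":1},{"slide":[0,0,0.4],"delta_rot":[0,0,0],"hand":1}]'
python3 -m pendant '[{"slide":[0,0,0.1],"delta_rot":[0,0,0],"hand":1},{"slide":[0,0,0.2],"delta_rot":[0,0,0],"hand":1}]'
```

```text
clock: 12.08
position: [0.5146, 0.1929, 0.0758]
eef_rot: [-0.0, 0.866, -0.5, 0.001]
ft_force: [-0.3, -0.1, -3.6]
finger_gap: 0.0374
clock: 12.32
position: [0.5146, 0.1928, 0.0738]
eef_rot: [-0.0, 0.866, -0.5, 0.001]
ft_force: [1.0, -1.0, -3.3]
finger_gap: 0.0375
```

```bash
python3 -m pendant '[{"slide":[0,0,0.1],"delta_rot":[0,0,0],"hand":1},{"slide":[0,0,0.2],"delta_rot":[0,0,0],"hand":1}]'
python3 -m pendant '[{"slide":[0,0,0.1],"delta_rot":[0,0,0],"hand":1},{"slide":[0,0,0.2],"delta_rot":[0,0,0],"hand":1}]'
```

```text
clock: 12.58
position: [0.5148, 0.1926, 0.0719]
eef_rot: [-0.0, 0.866, -0.5, 0.001]
ft_force: [0.7, -1.1, -2.6]
finger_gap: 0.0377
clock: 12.82
position: [0.5148, 0.1923, 0.0701]
eef_rot: [0.0, 0.866, -0.5, 0.001]
ft_force: [-1.9, -3.7, -0.5]
finger_gap: 0.0376
```

```bash
python3 -m pendant '[{"slide":[0,0,0],"delta_rot":[0,0,0],"hand":1},{"slide":[0,0,0],"delta_rot":[0,0,0],"hand":0.5},{"slide":[0,0,0],"delta_rot":[0,0,0],"hand":0.2},{"slide":[0,0,0],"delta_rot":[0,0,0],"hand":0},{"slide":[0,0,0],"delta_rot":[0,0,0],"hand":0},{"slide":[0,0,0],"delta_rot":[0,0,0],"hand":0},{"slide":[0,0,0],"delta_rot":[0,0,0],"hand":0}]'
python3 -c "
from h import *
goto((.5146,.1927,.16),-59.9)
im,d=arm.capture('side'); cv2.imwrite('pics/side6.png',im)
cv2.imwrite('pics/s6c.png',cv2.resize(im[190:310,270:390],None,fx=5,fy=5,interpolation=cv2.INTER_CUBIC))
"
```

```text
clock: 13.7
position: [0.5148, 0.1924, 0.0701]
eef_rot: [0.0, 0.866, -0.5, 0.001]
ft_force: [-0.1, -0.0, -0.1]
finger_gap: 0.0921
pos [0.5148 0.1924 0.0701] jaw -60.0 slide [-0.02, -0.01, -8.99] [-0.001, -0.0022, -0.001] gap 0.0921 F [-0.1 -0.  -0.1] t 13.7
```

View pics/s6c.png

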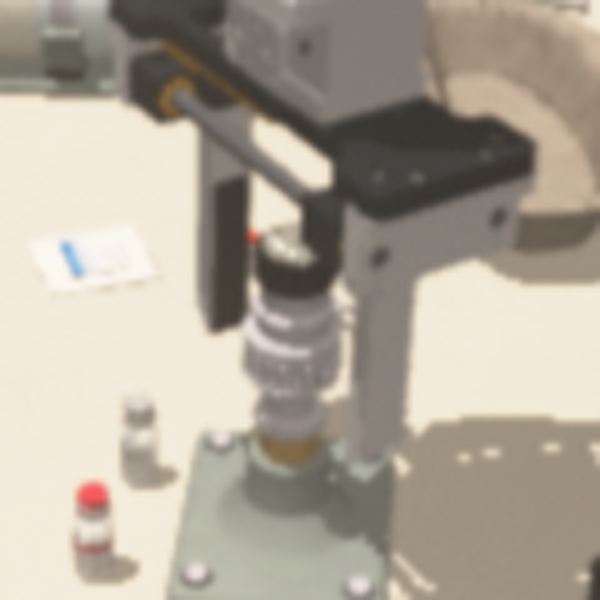

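```bash
python3 -m pendant '[{"slide":[0,0,-1],"delta_rot":[0,0,0],"hand":0},{"slide":[0,0,-3],"delta_rot":[0,0,0],"hand":0},{"slide":[0,0,-6],"delta_rot":[0,0,0],"hand":0},{"slide":[0,0,-8.5],"delta_rot":[0,0,0],"hand":0.1},{"slide":[0,0,-9],"delta_rot":[0,0,0],"hand":1},{"slide":[0,0,-9],"delta_rot":[0,0,0],"hand":1},{"slide":[0,0,-9],"delta_rot":[0,0,0],"hand":1},{"slide":[0,0,-9],"delta_rot":[0,0,0],"hand":1},{"slide":[0,0,-9],"delta_rot":[0,0,0],"hand":1},{"slide":[0,0,-9],"delta_rot":[0,0,0],"hand":1}]' 20
python3 -c "
from h import *
goto((.5146,.1927,.14),-59.9)
im,d=arm.capture('side'); cv2.imwrite('pics/side7.png',im)
cv2.imwrite('pics/s7c.png',cv2.resize(im[190:310,270:390],None,fx=5,fy=5,interpolation=cv2.INTER_CUBIC))
"
```

```text
clock: 15.0
position: [0.5145, 0.1924, 0.1598]
eef_rot: [0.0, 0.866, -0.5, 0.001]
ft_force: [-0.5, 0.5, -0.8]
finger_gap: 0.0281
pos [0.5145 0.1924 0.1598] jaw -60.0 slide [-0.02, -0.02, 1.98] [-0.0005, -0.002, -0.001] gap 0.0281 F [-0.5  0.5 -0.8] t 15.0
```

View pics/s7c.png

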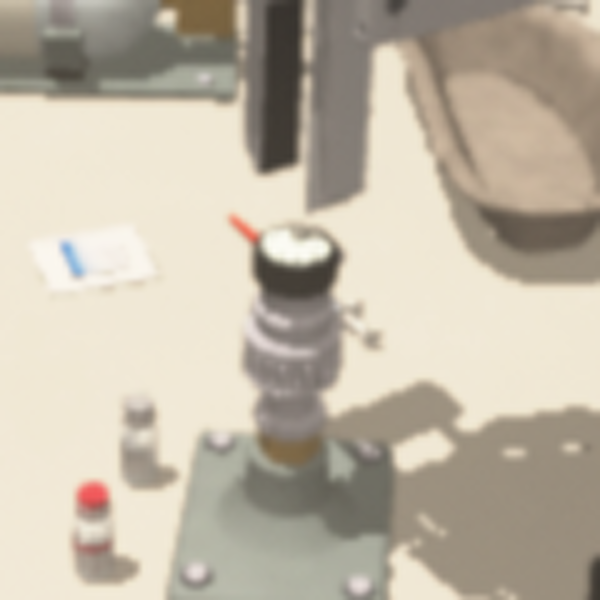

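```bash
python3 -m pendant '[{"slide":[0,0,0],"delta_rot":[0,0,0],"hand":1},{"slide":[0,0,0],"delta_rot":[0,0,0],"hand":1},{"slide":[0,0,0],"delta_rot":[0,0,0],"hand":1},{"slide":[0,0,0.6],"delta_rot":[0,0,0],"hand":1},{"slide":[0,0,1.2],"delta_rot":[0,0,0],"hand":1},{"slide":[0,0,1.8],"delta_rot":[0,0,0],"hand":1},{"slide":[0,0,2],"delta_rot":[0,0,0],"hand":1}]'
python3 -m pendant '[{"slide":[0,0,0.1],"delta_rot":[0,0,0],"hand":1},{"slide":[0,0,0.2],"delta_rot":[0,0,0],"hand":1},{"slide":[0,0,0.3],"delta_rot":[0,0,0],"hand":1}]'
```

```text
clock: 15.92
position: [0.5142, 0.1923, 0.139]
eef_rot: [0.001, 0.866, -0.5, 0.001]
ft_force: [1.3, -0.4, 0.0]
finger_gap: 0.0005
clock: 16.3
position: [0.5143, 0.1924, 0.1362]
eef_rot: [0.0, 0.866, -0.5, 0.001]
ft_force: [-1.0, -1.1, 1.8]
finger_gap: 0.0004
```

```bash
python3 -m pendant '[{"slide":[0,0,0.1],"delta_rot":[0,0,0],"hand":1},{"slide":[0,0,0.2],"delta_rot":[0,0,0],"hand":1}]'
python3 -m pendant '[{"slide":[0,0,0.1],"delta_rot":[0,0,0],"hand":1},{"slide":[0,0,0.2],"delta_rot":[0,0,0],"hand":1}]'
```

```text
clock: 16.55
position: [0.515, 0.1924, 0.1351]
eef_rot: [0.0, 0.866, -0.5, 0.001]
ft_force: [-0.9, 0.4, 4.7]
finger_gap: 0.0007
clock: 16.8
position: [0.5156, 0.1925, 0.134]
eef_rot: [-0.0, 0.866, -0.5, 0.002]
ft_force: [-0.4, -0.6, 6.4]
finger_gap: 0.0005
```

```bash
python3 -m pendant '[{"slide":[-0.03,0.07,0.12],"delta_rot":[0,0,0],"hand":1},{"slide":[-0.03,0.07,0.24],"delta_rot":[0,0,0],"hand":1}]'
python3 -m pendant '[{"slide":[0,0.03,0.12],"delta_rot":[0,0,0],"hand":1},{"slide":[0,0.03,0.24],"delta_rot":[0,0,0],"hand":1}]'
```

```text
clock: 17.05
position: [0.5157, 0.1925, 0.1327]
eef_rot: [-0.001, 0.866, -0.5, 0.003]
ft_force: [-1.3, -0.1, 7.0]
finger_gap: 0.0002
clock: 17.3
position: [0.5158, 0.1923, 0.1309]
eef_rot: [-0.001, 0.866, -0.5, 0.003]
ft_force: [-0.6, -0.0, 5.5]
finger_gap: 0.0005
```

```bash
python3 -c "
from h import *
im,d=arm.capture('side'); cv2.imwrite('pics/side8.png',im)
cv2.imwrite('pics/s8c.png',cv2.resize(im[190:310,270:390],None,fx=5,fy=5,interpolation=cv2.INTER_CUBIC))
goto((.5146,.1927,.124),-59.9)
"
```

```text
pos [0.5156 0.1924 0.1306] jaw -60.0 slide [-0.08, 0.08, 0.66] [-0.0049, -0.0041, -0.0009] gap 0.0009 F [ 0.9 -0.1  1.4] t 17.35
```

View pics/s8c.png

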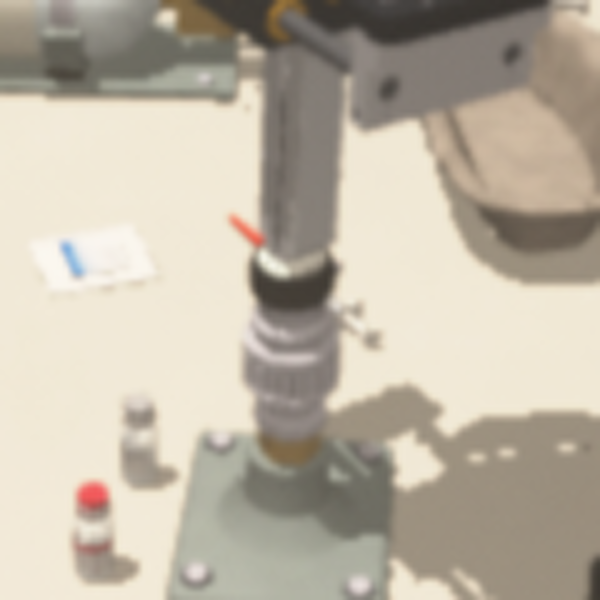

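```bash
python3 -m pendant '[{"slide":[-0.03,0.05,0.12],"delta_rot":[-0.003,-0.003,0],"hand":1},{"slide":[-0.05,0.07,0.24],"delta_rot":[-0.004,-0.004,0],"hand":1}]'
python3 -m pendant '[{"slide":[0,0.03,0.12],"delta_rot":[0,0,0],"hand":1},{"slide":[0,0.03,0.24],"delta_rot":[0,0,0],"hand":1}]'
```

```text
clock: 17.6
position: [0.5143, 0.1923, 0.1274]
eef_rot: [-0.0, 0.866, -0.5, -0.0]
ft_force: [-0.1, 0.3, 1.1]
finger_gap: 0.0006
clock: 17.85
position: [0.5138, 0.1922, 0.1246]
eef_rot: [0.0, 0.866, -0.5, -0.0]
ft_force: [-0.3, -0.3, -0.3]
finger_gap: 0.0004
```

```bash
python3 -m pendant '[{"slide":[0.04,-0.05,0.08],"delta_rot":[0,0,0],"hand":1},{"slide":[0.04,-0.05,0.15],"delta_rot":[0,0,0],"hand":1}]'
python3 -c "
from h import *
im,d=arm.capture('side'); cv2.imwrite('pics/side9.png',im)
cv2.imwrite('pics/s9c.png',cv2.resize(im[190:310,270:390],None,fx=5,fy=5,interpolation=cv2.INTER_CUBIC))
goto((.5146,.1927,.124),-59.9)
"
```

```text
clock: 18.1
position: [0.5149, 0.1922, 0.1243]
eef_rot: [-0.0, 0.866, -0.5, -0.0]
ft_force: [-2.7, -1.3, 7.5]
finger_gap: 0.0008
pos [0.515  0.1922 0.1244] jaw -60.0 slide [-0.06, 0.01, 0.04] [-0.0, 0.0004, -0.001] gap 0.0008 F [-2.2  0.3  6. ] t 18.15
```

View pics/s9c.png

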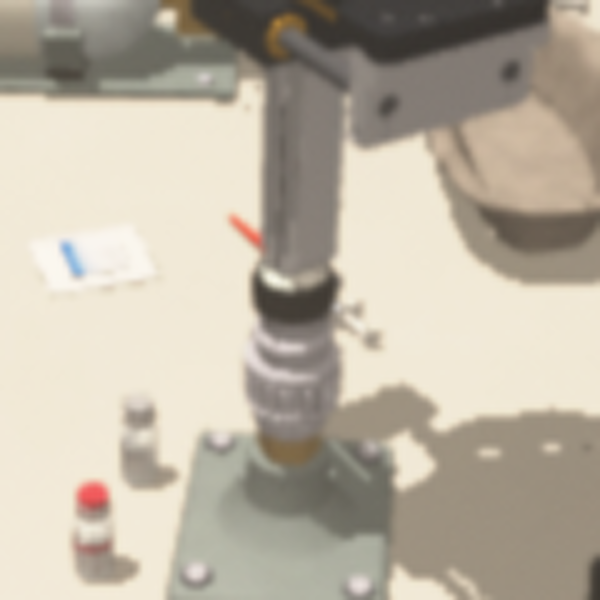

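```bash
python3 -m pendant '[{"slide":[0,0,0.1],"delta_rot":[0,0,0],"hand":1},{"slide":[0,0,0.18],"delta_rot":[0,0,0],"hand":1},{"slide":[0,0,0.22],"delta_rot":[0,0,0],"hand":1}]'
```

```text
clock: 18.52
position: [0.516, 0.1924, 0.1245]
eef_rot: [-0.001, 0.866, -0.5, 0.001]
ft_force: [-3.5, -0.6, 11.1]
finger_gap: 0.0001
```

```bash
python3 -m pendant '[{"slide":[0,0,-0.4],"delta_rot":[0,0,0],"hand":1},{"slide":[0,0,-1.5],"delta_rot":[0,0,0],"hand":1},{"slide":[0,0,-4],"delta_rot":[0,0,0],"hand":1},{"slide":[0,0,-8],"delta_rot":[0,0,0],"hand":1},{"slide":[0,6,-10],"delta_rot":[0,0,0],"hand":1},{"slide":[4,11,-10],"delta_rot":[0,0,0],"hand":1},{"slide":[8,14,-10],"delta_rot":[0,0,0],"hand":1},{"slide":[12,15,-10],"delta_rot":[0,0,0],"hand":1},{"slide":[14,15,-10],"delta_rot":[0,0,0],"hand":1},{"slide":[14,15,-10],"delta_rot":[0,0,0],"hand":1}]'
python3 -c "
from h import *
im,d=arm.capture('side'); cv2.imwrite('pics/side10.png',im); S=im
im,D=arm.capture('top'); cv2.imwrite('pics/top10.png',im)
cv2.imwrite('pics/s10c.png',cv2.resize(S[210:310,280:360],None,fx=7,fy=6,interpolation=cv2.INTER_CUBIC))
cv2.imwrite('pics/t10c.png',cv2.resize(im[170:230,210:270],None,fx=9,fy=9,interpolation=cv2.INTER_CUBIC))
C=cloud('top',D); c=C[195:220,228:258].reshape(-1,3); z=c[:,2]; m=(z>.115)&(z<.16); print('top',m.sum(),c[m].mean(0),np.percentile(z[m],[50,90]))
C=cloud('side',d); c=C[235:275,310:345].reshape(-1,3); z=c[:,2]; m=(z>.115)&(z<.16); print('side',m.sum(),c[m].mean(0),np.percentile(z[m],[50,90,100]))
"
```

```text
clock: 19.77
position: [0.4566, -0.0043, 0.2244]
eef_rot: [-0.001, 0.866, -0.5, 0.0]
ft_force: [0.4, 0.1, 0.6]
finger_gap: 0.0005
top 121 [0.5177348  0.19157167 0.12392015] [0.12418896 0.12746265]
side 178 [0.51344859 0.19865395 0.12201891] [0.12314698 0.12436581 0.1255748 ]
```

View pics/s10c.png

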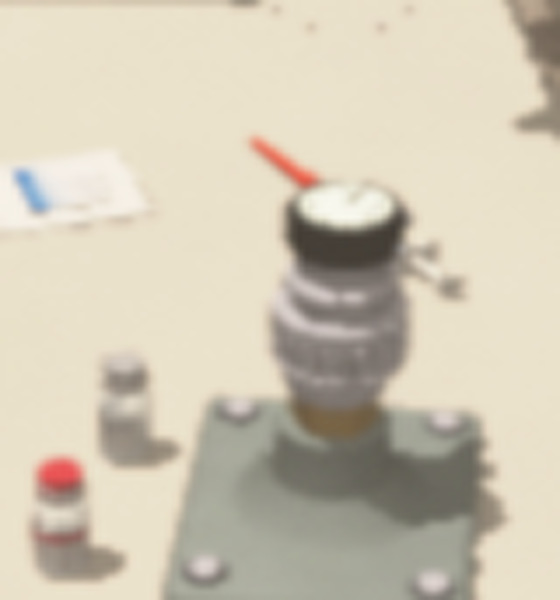

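View pics/t10c.png

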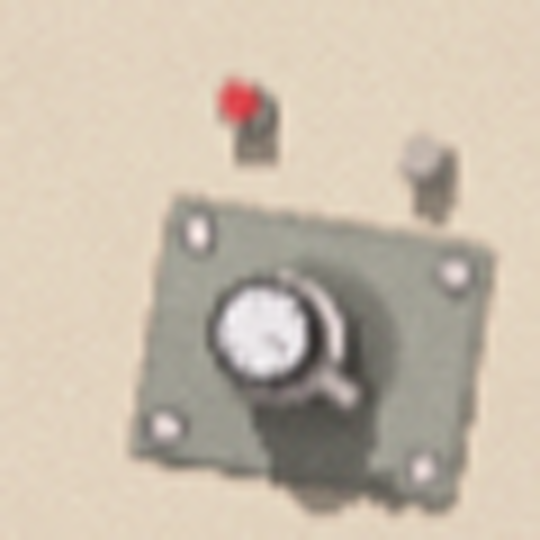

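Run:
```python
from h import *
def strip(f,u0,u1,v0,v1):
    im=cv2.imread(f); return cv2.cvtColor(im,6)[v0:v1,u0:u1].mean(1).round(0)
# left halves of axis; expected mouth-frame rows
for f,zm in(("pics/side7.png",.074),("pics/side10.png",.062)):
    ax=np.array([[.514,.198,zm+h] for h in(0,.004,.026,.042,.062)]); p=proj("side",ax); print(f,p.round(1).tolist())
    c=int(round(p[2,0])); v0=int(p[-1,1])-5
    print(v0,strip(f,c-4,c+5,v0,v0+38).astype(int).tolist())
o=[]
for f,v in(("pics/side7.png",228),("pics/side10.png",234)):
    im=cv2.imread(f); o.append(cv2.resize(im[v:v+50,308:348],None,fx=10,fy=10,interpolation=cv2.INTER_CUBIC))
cv2.imwrite("pics/cmp.png",np.hstack(o))
```

```text
pics/side7.png [[327.8, 266.8], [327.9, 265.1], [328.2, 255.4], [328.5, 248.3], [328.9, 239.1]]
234 [215, 192, 197, 214, 240, 248, 246, 230, 170, 97, 68, 64, 64, 64, 69, 87, 110, 120, 132, 156, 167, 147, 128, 127, 143, 174, 191, 160, 137, 135, 129, 127, 131, 136, 146, 133, 122, 122]
pics/side10.png [[327.6, 271.9], [327.7, 270.2], [328.0, 260.7], [328.3, 253.7], [328.7, 244.6]]
239 [210, 197, 217, 233, 238, 242, 241, 225, 170, 101, 69, 64, 64, 64, 67, 80, 104, 118, 132, 161, 179, 151, 124, 119, 134, 167, 182, 153, 131, 130, 125, 120, 119, 127, 141, 129, 121, 118]
```

View pics/cmp.png

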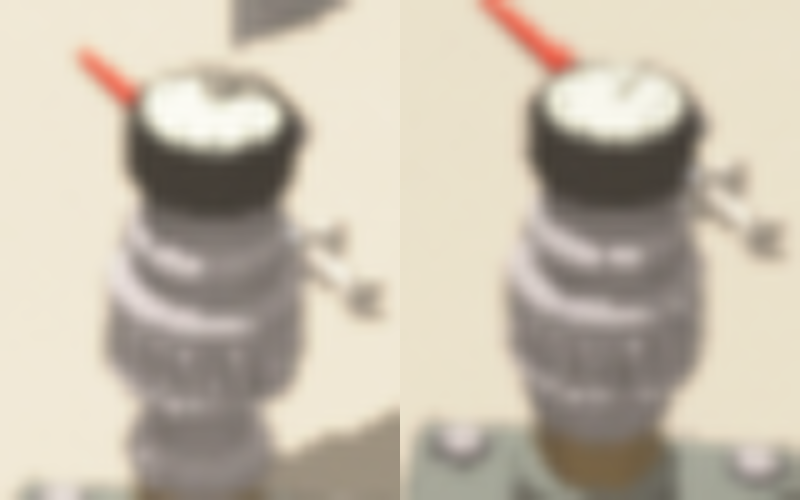

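```bash
python3 -c "
from workcell import arm
s=arm.read_state();print(s['clock'],s['ft_force'].round(1),s['position'].round(3));print(arm.sign_off())"
```

```text
19.875 [-1.1  0.3  0.5] [ 0.456 -0.003  0.224]
the job is handed in; nothing more can be done
None
```

I uncoupled the regulator from the oxygen cylinder, parked it on the grey stand's bare stub and pressed it fully home, then handed the job in at about 19.9 s. `sign_off()` gave no verdict.

**Uncoupling:** I gripped the sleeve with negligible side load and drew it up slowly. It came free at about 7 N. I then lifted the mouth about 88 mm above the cylinder's shoulder.

**Parking:** I lowered it onto the stub until it rested on its balls about 12 mm short of home, and let go. I pressed the dial with shut fingers at 10–20 mm/s; the last few millimetres went faster than the 12 mm/s you gave. The highest force read was 7 N on the way down, and 11 N against the stop once it was home.

**Last checks:**
- **Height:** the dial top is at about 0.124 m in both the arm and camera readings, where it should be when home (62 mm shoulder plus 62 mm regulator). The press moved it down 11.8 mm.
- **Sleeve:** in the side view it sits at the same place on the body as before the press, so it has run forward.
- **Upright and clear:** the regulator looks upright, the vials are unmoved to the eye in the top view, and the arm stands well clear.

**Disagreements:** the two cameras differ by 3–4 mm in x, so I set the stub position from offsets between the two nipples instead. The fingers also drifted about 1 mm sideways on the dial while pressing, with no visible effect. I did not test the lock by pulling on it, and the 2 mm sideways limit rests on the fit over the stub, not on a direct measurement.

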